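Eject the blue tube insert from the dry-block incubator

ROBOT

A 6-joint arm with a two-finger parallel gripper is mounted at the origin on the work surface. World frame = base frame: x ahead of the robot, y to its left, z up, the work surface at z = 0. Lengths are in m, angles in rad, forces in N, time in s.
With the tool pointing down it reaches from about 0.425 to 0.95 m from the base axis. Payload 3.5 kg.
Tool frame: the origin (TCP) lies midway between the tips of the shut fingers; the grasp point (between the pads) lies 19 mm behind it; z points along the fingers, y is the line along which they close (so a half turn about z gives the same grasp; the last joint's range is limited). The gripper opens to 85 mm and grips with 20 to 120 N. Pads are 22 mm wide; open, the fingers measure 114 mm over their backs; the gripper's body (76 mm by 85 mm) begins 54 mm behind the grasp point. The pads swing forward as they close: fully open they stand 13 mm farther back than shut.
Start: joints at [1.198, 0.286, 1.577, -0, 1.279, -0.15], TCP at [0.149, 0.658, 0.231] pointing down, gripper open.
Joint ranges: [-2.77, 2.77], [-0.9, 2.22], [0.21, 2.48], [-1.53, 4.67], [0.24, 2.81], [-2.84, 2.84]. Speed limits (rad/s): [2.79, 2.79, 3.14, 3.14, 3.14, 3.14].

INTERFACE

Orientations are given as a unit quaternion [x, y, z, w].
In Python, from bench import telemetry, vision, job_done gives the robot as it stands.
- The arm moves only by the tool apply_moves, never from a script. Its argument "targets" is a list of rows, each an object with "slide": the shift along the tool's x, y, z in m, a list of three; "angular": the turn, a rotation vector about the tool's x, y, z in rad, a list of three; "claw": the gripper command: -1 is fully open, 1 is shut, values between are in proportion. A call has 1 to 5 rows; each row shifts and turns the commanded pose from where the row before left it, along the tool's axes as they then stand; what a row does not reach is not made up. A row lasts 1/10 s, in which the tool goes at most 50 mm and 8.59 degrees, less where a joint would pass 70% of its speed; a pose out of reach is approached as far as the arm can. A call with a gripper value outside its range is refused whole. The fingers move at their own pace and stop on an object; "squeeze" is the grip in N (left out, the last holds). Time passes only in rows, so rows that do not move let the fingers close. It gives the time, the measured TCP pose, the force, the opening and the grip force at its end, in the units of the state.
- telemetry.sense(): the state, without advancing time (a new reading comes with each control period).
- vision.camera(name): name is "side" or "top" or "wrist"; returns (picture, depth): 400x640x3 uint8, blue, green, red; 400x640 float32, m along the optical axis (not along the pixel's ray), 0 where there is no reading.
- vision.calibration(name): a dict with "vertical_fov" (degrees; the focal length in pixels is half the picture's height over the tangent of half this angle, whatever the lens; pixels are square), "cx", "cy" (the principal point, pixels), "R" (3x3) and "t" (3): a world point X has camera coordinates R X + t; the wrist camera has in their place "T_tool_cam" (4x4, takes a point from camera to tool coordinates, whose origin is the TCP and whose axes are the flange's). Camera axes: x right, y down, z forward; pixel columns grow to the right and rows downward; lengths in m; the calibration is good to about 2 mm. A picture is of the moment at which its call begins: read the wrist's pose just before it. calibration takes no time and is no camera call.
- job_done(): hands the job in; it is judged then, once.
The state is a dict: "clock": time; "joint_pos": joint angles; "qd": joint speeds; "effort": joint torques, N m; "tool_pos": TCP position; "eef_rot": TCP orientation; "ft_force": force on the tool from outside, world axes, zero at the start; "torque": the same for the moment, N m; "opening": finger opening in m; "grasp_force": force on a finger pad.
Only numpy, scipy, OpenCV 4.12 (cv2) and the standard library are available. Lean on these libraries where they do the work, as an engineer would, in place of code of your own. Each camera call takes 0.05 s, during which the arm holds its last target. There are 200 camera calls.

TASK

The samples in the blue insert are ready. Press the orange key in front of the blue insert's well fully down so that the insert is pushed up out of the incubator, let go of the key, then grip the raised insert and set it down upright in the steel cooling tray. Leave the amber insert fully down in its well and do not drop the blue one.

Things in the scene. Friction and masses are not known exactly. Their poses are not given: they have to be found in the camera images.
- blue_centre (a point): Centre (half-way up) of the blue cylindrical insert: diameter 32, height 43 mm, 80 g, four white caps on its flat top, z its axis, yaw meaningless. At first it is fully down in one of the two 44 mm deep wells, top 1 mm below the incubator's top face. Key fully down: the pin lifts it 29 mm (28 mm proud, centre 68 mm above the bench) and it stays up, guided by the well.
- amber_centre (a point): Centre (half-way up) of the amber insert, the same shape and size as the blue one, in the other well. It stays there.
- incubator: Fixed black dry-block incubator; origin on the bench, x from keys to wells, z up. Main part x -30..118, y -97..97 mm, flat grey top 62 mm up; two wells at x 30, y +50/-50 mm. In front of each, at x -70, y +50/-50 mm, an orange key (cap 36 x 44 mm, top 62 mm up) over a 22 mm high deck. A key slides straight down 32 mm at 5-7 N, has no spring, stays where left, and raises the pin under its own well.
- tray: Shallow square steel cooling tray fixed to the bench, 130 mm by 130 mm outside, rim 16 mm high, walls and floor 5 mm thick. Origin: centre of its underside on the bench; z up, x and y along its sides.
Mind the look-alikes: they are no part of the job. Of the things like the part that bears blue_centre, leave any that is pink; of the rest the smaller one is meant.

How it is judged:
By the outcome, as a careful person would: the job done as asked, in the order asked, and still so for the second after the job is handed in, with the robot touching nothing.
It also fails if it takes over 48 s, if anything falls off the work surface, if the arm or the gripper's body presses on something with over 40 N, if the wrist force passes 120 N, or if a joint passes its speed limit or range.

## Working session

There is one attempt and no reset: what is moved stays moved. The work goes in short steps, Python scripts to look and compute and a tool call to move; the robot and the scene stay as the last step left them, time stands still between calls to the robot, and variables do not carry over. Pictures are saved under pics/ and viewed, at most 10 in all, crops included, and the job is handed in when it is done.

Besides the shell and the picture viewer there is one more tool, called after "Request:" as name([rows], argument=value, ...), one row to a line, values as JSON. apply_moves: Moves the arm, as the interface text tells. Its arguments: {"type":"object","properties":{"targets":{"type":"array"},"squeeze":{"type":"number"}},"required":["targets"]}

```bash
mkdir -p pics
cat > h.py <<'E'
import numpy as np, cv2
from bench import telemetry, vision, job_done
from scipy.spatial.transform import Rotation as Ro
def cal(n, s=None):
    c=vision.calibration(n); f=200/np.tan(np.radians(c["vertical_fov"])/2)
    if "R" in c:
        R=np.array(c["R"]); t=np.array(c["t"])
    else:
        T=np.array(c["T_tool_cam"]); W=np.eye(4); W[:3,:3]=Ro.from_quat(s["eef_rot"]).as_matrix(); W[:3,3]=s["tool_pos"]
        M=np.linalg.inv(W@T); R=M[:3,:3]; t=M[:3,3]
    return f,c["cx"],c["cy"],R,t
def onz(k,uv,z):
    f,cx,cy,R,t=k; uv=np.atleast_2d(np.array(uv,float)); o=-R.T@t
    d=np.c_[(uv[:,0]-cx)/f,(uv[:,1]-cy)/f,np.ones(len(uv))]@R
    return o+d*((z-o[2])/d[:,2])[:,None]
def cloud(k,D):
    f,cx,cy,R,t=k; v,u=np.mgrid[:D.shape[0],:D.shape[1]]
    P=np.stack([(u-cx)/f*D,(v-cy)/f*D,D],-1)
    return (P-t)@R
E
python3 - <<'E'
from h import *
s=telemetry.sense(); print(s)
for n in ["top","side"]:
    p,D=vision.camera(n); cv2.imwrite(f"pics/{n}0.png",p); np.save(f"{n}0.npy",D); print(n,vision.calibration(n))
E
```

```text
{'clock': 0.0, 'joint_pos': array([ 1.19799530e+00,  2.87153971e-01,  1.57820256e+00, -2.93500855e-06,
        1.27857762e+00, -1.50017937e-01]), 'qd': array([ 2.23680894e-04, -1.23135729e-04, -8.86970336e-05,  1.43585824e-03,
       -1.15935807e-03, -1.71808940e-03]), 'effort': array([-2.48171301e-05, -4.05968320e+01, -2.92633152e+01, -2.37522509e-04,
        5.81684566e-03, -8.35865904e-06]), 'tool_pos': array([0.14887737, 0.65769808, 0.22994113]), 'eef_rot': array([ 1.11160829e-01,  9.93801741e-01, -1.13133823e-03, -3.01214225e-04]), 'ft_force': array([0.6981389 , 0.67175839, 0.40725284]), 'torque': array([-0.00269636,  0.0416844 ,  0.01446979]), 'grasp_force': 0.0, 'opening': 0.08559082346853789}
top {'vertical_fov': 48.68843209357118, 'cx': 326.40168191284715, 'cy': 199.7282180058918, 'R': array([[ 0.0526179 , -0.99861211, -0.00228322],
       [-0.9758453 , -0.05093256, -0.21244254],
       [ 0.2120314 ,  0.01340635, -0.97717089]]), 't': array([-0.03941315,  0.53634821,  0.80908663])}
side {'vertical_fov': 49.09595481674131, 'cx': 317.4852375905112, 'cy': 198.44736009224695, 'R': array([[ 0.73491648, -0.67815381, -0.00227344],
       [-0.37175323, -0.40006131, -0.83770549],
       [ 0.56718366,  0.61648873, -0.54611752]]), 't': array([-0.42743952,  0.25607751,  0.76863051])}
```

View pics/top0.png

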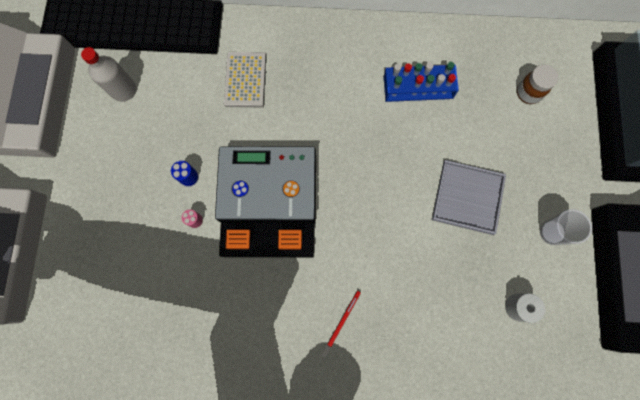

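View pics/side0.png

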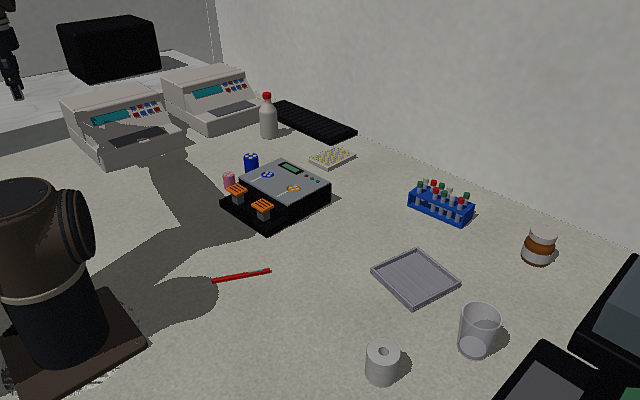

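The top view shows the blue insert in its well at (240,188), its key at (238,240), amber at (291,188) and the tray at (469,196). The look-alikes stand at (183,172) (larger, blue) and (191,217) (pink). The side view agrees.

Run:
```python
from h import *
def comps(m,amin):
    n,l,st,c=cv2.connectedComponentsWithStats(m.astype(np.uint8)); return [(c[i],st[i]) for i in range(1,n) if st[i,4]>amin]
for n in ["top","side"]:
    p=cv2.imread(f"pics/{n}0.png"); D=np.load(f"{n}0.npy"); k=cal(n); h=cv2.cvtColor(p,cv2.COLOR_BGR2HSV); X=cloud(k,D)
    print(n)
    org=(h[...,0]>4)&(h[...,0]<22)&(h[...,1]>150)&(h[...,2]>120)
    for c,s in comps(org,20): print("org",c.round(1),s,onz(k,c,.062)[0].round(4),X[int(c[1]),int(c[0])].round(3))
    bl=(h[...,0]>110)&(h[...,0]<130)&(h[...,1]>150)&(h[...,2]>60)
    # include white caps by closing
    bl=cv2.morphologyEx(bl.astype(np.uint8),cv2.MORPH_CLOSE,np.ones((5,5)))
    for c,s in comps(bl,20): print("blue",c.round(1),s,onz(k,c,.061)[0].round(4),X[int(c[1]),int(c[0])].round(3))
    # incubator top from depth: z ~62 near
    m=(abs(X[...,2]-.062)<.006)&(D>0)
    if n=="top": m[:, :205]=0; m[:,330:]=0; m[:222][:140]=0; m[222:]=0
    else: m[:,:230]=0; m[:,345:]=0; m[:150]=0; m[240:]=0
    m=cv2.morphologyEx(m.astype(np.uint8),cv2.MORPH_OPEN,np.ones((5,5)))
    v,u=np.nonzero(m); Q=X[v,u]; r=cv2.minAreaRect(Q[:,:2].astype(np.float32)*1000); print("incu",r,np.median(Q[:,2]),cv2.boxPoints(r).round(0).tolist())
    # tray: rim via depth z>5mm
    m=(X[...,2]>.009)&(X[...,2]<.03)&(D>0)
    w=(np.s_[150:240],np.s_[425:515]) if n=="top" else (np.s_[240:320],np.s_[360:470])
    mm=np.zeros_like(m); mm[w]=m[w]; v,u=np.nonzero(mm); Q=X[v,u]; r=cv2.minAreaRect(Q[:,:2].astype(np.float32)*1000); print("tray",r,len(Q),cv2.boxPoints(r).round(0).tolist())
    print("bench z",np.median(X[300:330,150:200,2]) )
```

```text
top
org [290.2 190.5] [283 183  16  14  69] [0.5514 0.0605 0.062 ] [0.553 0.061 0.062]
org [237.4 239.2] [226 230  24  19 410] [0.4507 0.1548 0.062 ] [0.451 0.156 0.061]
org [289.4 239.1] [279 230  22  19 409] [0.4561 0.0553 0.062 ] [0.456 0.056 0.065]
blue [418.  86.] [ 384   65   74   36 1590] [ 0.7871 -0.1877  0.061 ] [ 0.793 -0.188  0.049]
blue [184.4 174.1] [171 161  26  25 316] [0.5741 0.2721 0.061 ] [0.575 0.274 0.058]
blue [240.  188.4] [232 181  16  16 182] [0.5508 0.1594 0.061 ] [0.551 0.161 0.063]
incu ((567.6437377929688, 110.69852447509766), (149.69227600097656, 194.50413513183594), 2.8400068283081055) 0.06248278351782012 [[488.0, 204.0], [498.0, 10.0], [647.0, 17.0], [638.0, 212.0]]
tray ((570.6531982421875, -305.3880615234375), (131.13978576660156, 131.03854370117188), 79.05429077148438) 748 [[494.0, -357.0], [623.0, -382.0], [647.0, -253.0], [519.0, -229.0]]
bench z 0.0004610768523956979
side
org [235.6 189. ] [226 183  21  13 125] [0.4473 0.1529 0.062 ] [0.446 0.154 0.062]
org [293.8 189.3] [288 186  12   6  26] [0.552  0.0537 0.062 ] [0.552 0.057 0.061]
org [261.3 204.9] [251 198  23  15 142] [0.4518 0.0527 0.062 ] [0.454 0.057 0.061]
blue [250.4 161.9] [244 153  15  20 222] [0.5575 0.2456 0.061 ] [0.57  0.266 0.051]
blue [267.2 174.2] [262 172  12   6  56] [0.5502 0.1596 0.061 ] [0.55  0.16  0.062]
blue [410.1 197.5] [408 192   6   9  23] [ 0.7333 -0.1635  0.061 ] [ 0.779 -0.133  0.028]
blue [468.2 216.6] [464 209   9  16  62] [ 0.7654 -0.3006  0.061 ] [ 0.82  -0.275  0.023]
incu ((535.7951049804688, 106.713623046875), (205.68211364746094, 198.0763397216797), 3.0286567211151123) 0.06276585855710136 [[428.0, 200.0], [438.0, 2.0], [644.0, 13.0], [633.0, 211.0]]
tray ((568.51220703125, -307.30810546875), (132.20684814453125, 132.93673706054688), 79.32099914550781) 801 [[491.0, -360.0], [622.0, -385.0], [646.0, -255.0], [515.0, -230.0]]
bench z 0.000560363256391855
```

Request:
apply_moves([
  {"slide":[0,0,0],"angular":[0,0,-0.137],"claw":1},
  {"slide":[0,0,0],"angular":[0,0,-0.137],"claw":1},
  {"slide":[-0.023,-0.043,0],"angular":[0,0,0],"claw":1},
  {"slide":[-0.023,-0.043,0],"angular":[0,0,0],"claw":1},
  {"slide":[-0.023,-0.043,0],"angular":[0,0,0],"claw":1},
])

```text
clock: 0.6
tool_pos: [0.2248, 0.5314, 0.2304]
eef_rot: [-0.026, 1.0, -0.001, -0.0]
ft_force: [0.6, -0.5, 0.6]
opening: 0.0122
grasp_force: 0.0
```

Request:
apply_moves([
  {"slide":[-0.023,-0.043,0],"angular":[0,0,0],"claw":1},
  {"slide":[-0.023,-0.043,0],"angular":[0,0,0],"claw":1},
  {"slide":[-0.023,-0.043,0],"angular":[0,0,0],"claw":1},
  {"slide":[-0.023,-0.043,0],"angular":[0,0,0],"claw":1},
  {"slide":[-0.023,-0.043,0],"angular":[0,0,0],"claw":1},
])

```text
clock: 1.1
tool_pos: [0.3508, 0.3223, 0.231]
eef_rot: [-0.026, 1.0, -0.0, -0.0]
ft_force: [0.8, 0.3, -0.1]
opening: -0.0001
grasp_force: 0.0
```

Request:
apply_moves([
  {"slide":[-0.023,-0.043,0],"angular":[0,0,0],"claw":1},
  {"slide":[-0.023,-0.043,0],"angular":[0,0,0],"claw":1},
  {"slide":[0,0,0],"angular":[0,0,0],"claw":1},
  {"slide":[0,0,0],"angular":[0,0,0],"claw":1},
])

```text
clock: 1.5
tool_pos: [0.401, 0.2397, 0.231]
eef_rot: [-0.024, 1.0, 0.0, -0.0]
ft_force: [-0.9, 0.9, 1.0]
opening: -0.0003
grasp_force: 0.0
```

Run:
```python
from h import *
s=telemetry.sense(); print(s["tool_pos"],s["joint_pos"].round(2),s["opening"])
R=Ro.from_quat(s["eef_rot"]).as_matrix();print(R.round(4))
p,D=vision.camera("wrist"); cv2.imwrite("pics/w1.png",p); k=cal("wrist",s)
h=cv2.cvtColor(p,cv2.COLOR_BGR2HSV)
org=(h[...,0]>4)&(h[...,0]<22)&(h[...,1]>150)&(h[...,2]>100); bl=(h[...,0]>110)&(h[...,0]<130)&(h[...,1]>150)&(h[...,2]>60)
for nm,m in(("org",org),("bl",bl)):
    m=cv2.morphologyEx(m.astype(np.uint8),cv2.MORPH_CLOSE,np.ones((9,9)))
    n,l,st,c=cv2.connectedComponentsWithStats(m)
    for i in range(1,n):
        if st[i,4]>300:
            q=np.argwhere(l==i)[:,::-1].astype(np.float32); b=cv2.minAreaRect(q)
            print(nm,c[i].round(1),st[i],onz(k,b[0],.062)[0].round(4))
print("key delta tool", (R.T@(np.array([.451,.155,.062])-s["tool_pos"])).round(4))
```

```text
[0.40103994 0.239713   0.23095461] [ 0.32 -0.19  2.07  0.    1.26 -1.3 ] -0.00025214889634474306
[[-9.988e-01 -4.800e-02 -9.000e-04]
 [-4.800e-02  9.988e-01  2.000e-04]
 [ 9.000e-04  2.000e-04 -1.000e+00]]
org [170.2 295.7] [159 287  24  21 323] [0.5537 0.0573 0.062 ]
bl [ 30.5 394.1] [  0 388  61  12 649] [ 0.7236 -0.1579  0.062 ]
key delta tool [-0.046  -0.0871  0.1689]
```

View pics/w1.png

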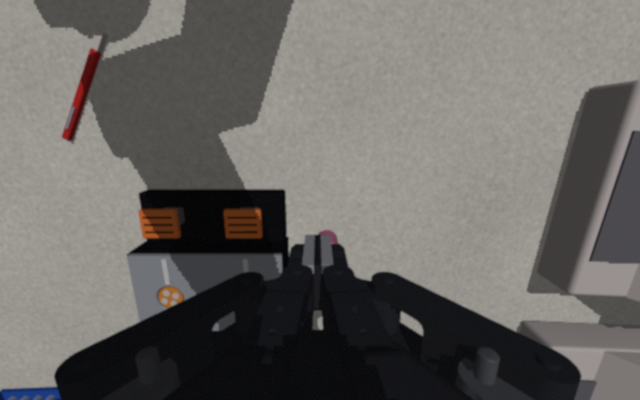

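The wrist view shows the orange keys at (160,223) (amber side) and (243,223) (blue side), and the amber insert at (170,296), all where the calibration predicts. The blue insert is hidden by the fingers.

Request:
apply_moves([
  {"slide":[-0.023,-0.0435,0],"angular":[0,0,0],"claw":1},
  {"slide":[-0.023,-0.0435,0],"angular":[0,0,0],"claw":1},
  {"slide":[0,0,0.045],"angular":[0,0,0],"claw":1},
  {"slide":[0,0,0.045],"angular":[0,0,0],"claw":1},
  {"slide":[0,0,0.045],"angular":[0,0,0],"claw":1},
])

```text
clock: 2.05
tool_pos: [0.451, 0.1575, 0.0952]
eef_rot: [-0.027, 1.0, 0.0, 0.001]
ft_force: [0.3, -0.4, 0.0]
opening: -0.0001
grasp_force: 0.0
```

Request:
apply_moves([
  {"slide":[0,0,0.01],"angular":[0,0,0],"claw":1},
  {"slide":[0,0,0.01],"angular":[0,0,0],"claw":1},
  {"slide":[0,0,0],"angular":[0,0,0],"claw":1},
  {"slide":[0,0,0],"angular":[0,0,0],"claw":1},
])

```text
clock: 2.45
tool_pos: [0.4528, 0.1568, 0.0784]
eef_rot: [-0.026, 1.0, 0.0, 0.002]
ft_force: [-0.5, 0.5, -0.1]
opening: -0.0002
grasp_force: 0.0
```

Request:
apply_moves([
  {"slide":[0,0,0.008],"angular":[0,0,0],"claw":1},
  {"slide":[0,0,0.006],"angular":[0,0,0],"claw":1},
  {"slide":[0,0,0.005],"angular":[0,0,0],"claw":1},
  {"slide":[0,0,0.005],"angular":[0,0,0],"claw":1},
  {"slide":[0,0,0],"angular":[0,0,0],"claw":1},
])

```text
clock: 2.95
tool_pos: [0.4519, 0.1562, 0.0525]
eef_rot: [-0.025, 1.0, 0.0, 0.001]
ft_force: [-0.1, -0.4, 0.7]
opening: -0.0001
grasp_force: 0.4
```

Request:
apply_moves([
  {"slide":[0,0,0.005],"angular":[0,0,0],"claw":1},
  {"slide":[0,0,0.005],"angular":[0,0,0],"claw":1},
  {"slide":[0,0,0.005],"angular":[0,0,0],"claw":1},
  {"slide":[0,0,0],"angular":[0,0,0],"claw":1},
])

```text
clock: 3.35
tool_pos: [0.4517, 0.1561, 0.0374]
eef_rot: [-0.026, 1.0, 0.0, 0.001]
ft_force: [0.8, -0.1, 0.9]
opening: -0.0
grasp_force: 0.3
```

Request:
apply_moves([
  {"slide":[0,0,0.004],"angular":[0,0,0],"claw":1},
  {"slide":[0,0,0.002],"angular":[0,0,0],"claw":1},
  {"slide":[0,0,0.001],"angular":[0,0,0],"claw":1},
  {"slide":[0,0,0],"angular":[0,0,0],"claw":1},
])

```text
clock: 3.75
tool_pos: [0.4517, 0.1561, 0.0308]
eef_rot: [-0.026, 1.0, 0.0, 0.0]
ft_force: [-0.5, 0.0, 4.9]
opening: 0.0004
grasp_force: 2.2
```

Request:
apply_moves([
  {"slide":[0,0,0.001],"angular":[0,0,0],"claw":1},
  {"slide":[0,0,0],"angular":[0,0,0],"claw":1},
])

```text
clock: 3.95
tool_pos: [0.4518, 0.1561, 0.03]
eef_rot: [-0.026, 1.0, -0.0, 0.0]
ft_force: [-1.2, -0.6, 5.2]
opening: 0.0
grasp_force: 3.0
```

Run:
```python
from h import *
p,D=vision.camera("side"); cv2.imwrite("pics/s2.png",cv2.resize(p[110:250,180:380],None,fx=4,fy=4)[:600])
```

```text
(no output)
```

View pics/s2.png

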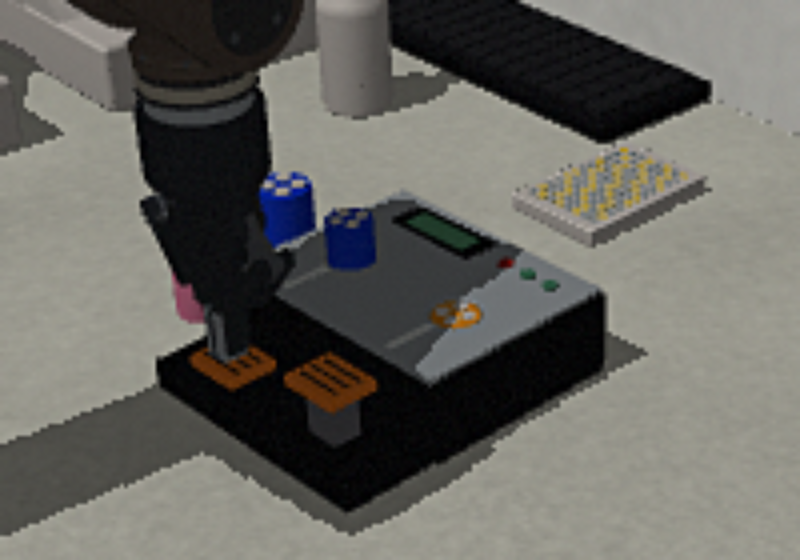

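The crop shows the blue insert raised, with its top at crop (350,220). Its key is down at (230,365) and the amber insert is flush at (457,315). I'll push on until the stop shows in the force.

Request:
apply_moves([
  {"slide":[0,0,0.001],"angular":[0,0,0],"claw":1},
  {"slide":[0,0,0.001],"angular":[0,0,0],"claw":1},
  {"slide":[0,0,0],"angular":[0,0,0],"claw":1},
])

```text
clock: 4.3
tool_pos: [0.452, 0.1562, 0.0299]
eef_rot: [-0.026, 1.0, -0.0, -0.0]
ft_force: [-6.1, -0.4, 19.2]
opening: 0.0002
grasp_force: 9.4
```

The key is at its stop: 19 N with no further travel. Retreating.

Request:
apply_moves([
  {"slide":[0,0,-0.005],"angular":[0,0,0],"claw":1},
  {"slide":[0,0,-0.03],"angular":[0,0,0],"claw":1},
  {"slide":[0,0,-0.045],"angular":[0,0,0],"claw":1},
  {"slide":[0,0,-0.045],"angular":[0,0,0],"claw":1},
  {"slide":[0,0,-0.02],"angular":[0,0,0],"claw":-0.5},
])

```text
clock: 4.8
tool_pos: [0.4528, 0.1563, 0.1763]
eef_rot: [-0.026, 1.0, 0.0, 0.003]
ft_force: [0.9, 0.5, -0.7]
opening: 0.0135
grasp_force: 0.0
```

Request:
apply_moves([
  {"slide":[0,0,0],"angular":[0,0,0],"claw":-0.5},
  {"slide":[0,0,0],"angular":[0,0,0],"claw":-0.5},
  {"slide":[0,0,0],"angular":[0,0,0],"claw":-0.5},
])

```text
clock: 5.1
tool_pos: [0.4497, 0.1559, 0.1699]
eef_rot: [-0.026, 1.0, -0.0, -0.002]
ft_force: [-0.5, 0.3, -0.1]
opening: 0.058
grasp_force: 0.0
```

```bash
cat > m.py <<'E'
from h import *
s=telemetry.sense(); print(s["tool_pos"],s["opening"],s["ft_force"].round(1))
R=Ro.from_quat(s["eef_rot"]).as_matrix()
for n in ["top","side","wrist"]:
    if n=="wrist": s=telemetry.sense()
    p,D=vision.camera(n); cv2.imwrite(f"pics/{n}3.png",p); k=cal(n,s); X=cloud(k,D)
    h=cv2.cvtColor(p,cv2.COLOR_BGR2HSV)
    m=(np.hypot(X[...,0]-.551,X[...,1]-.160)<.03)&(abs(X[...,2]-.090)<.005)&(D>0)
    v,u=np.nonzero(m)
    if len(v)<20: print(n,len(v)); continue
    Q=X[m]; c,r=cv2.minEnclosingCircle(Q[:,:2].astype(np.float32)*1000)
    b=cv2.minAreaRect(np.c_[u,v].astype(np.float32))
    print(n,len(v),"z",np.median(Q[:,2]).round(4),"circ",np.round(c,1),round(r,1),"mean",Q.mean(0).round(4),"ray",onz(k,(u.mean(),v.mean()),.0895)[0].round(4))
print("delta tool",(R.T@(np.array([.551,.160,.0895])-s["tool_pos"])).round(4))
E
python3 m.py
```

```text
[0.44965475 0.15588459 0.16987732] 0.05797369666087743 [-0.5  0.3 -0.1]
top 218 z 0.0908 circ [551.8 159.4] 15.8 mean [0.5512 0.159  0.0907] ray [0.5515 0.1593 0.0895]
side 80 z 0.0908 circ [548.4 157.5] 16.8 mean [0.5473 0.1549 0.0904] ray [0.5482 0.1562 0.0895]
wrist 871 z 0.0911 circ [550.9 157.2] 16.3 mean [0.5491 0.1571 0.0908] ray [0.55   0.1571 0.0895]
delta tool [-0.1015 -0.001   0.0801]
```

Request:
apply_moves([
  {"slide":[-0.034,-0.001,0],"angular":[0,0,0],"claw":-0.4},
  {"slide":[-0.034,-0.001,0],"angular":[0,0,0],"claw":-0.4},
  {"slide":[-0.0335,-0.0005,0],"angular":[0,0,0],"claw":-0.4},
  {"slide":[0,0,0.03],"angular":[0,0,0],"claw":-0.4},
  {"slide":[0,0,0.03],"angular":[0,0,0],"claw":-0.4},
])

```text
clock: 5.75
tool_pos: [0.5541, 0.1587, 0.1115]
eef_rot: [-0.025, 1.0, 0.0, 0.001]
ft_force: [-0.4, 0.3, -0.7]
opening: 0.0597
grasp_force: 0.0
```

Request:
apply_moves([
  {"slide":[0,0,0],"angular":[0,0,0],"claw":-0.4},
  {"slide":[0,0,0],"angular":[0,0,0],"claw":-0.4},
  {"slide":[0,0,0],"angular":[0,0,0],"claw":-0.4},
])

```text
clock: 6.05
tool_pos: [0.5536, 0.159, 0.1139]
eef_rot: [-0.026, 1.0, 0.0, 0.001]
ft_force: [1.0, -0.1, 1.0]
opening: 0.0599
grasp_force: 0.0
```

```bash
python3 m.py
```

```text
[0.55362102 0.15896526 0.11385349] 0.05991506544489964 [ 1.  -0.1  1. ]
top 108 z 0.0905 circ [549.5 154.4] 14.0 mean [0.5494 0.1524 0.0906] ray [0.5497 0.1526 0.0895]
side 78 z 0.0908 circ [548.9 158.8] 18.1 mean [0.5473 0.1555 0.0904] ray [0.5482 0.1567 0.0895]
wrist 1847 z 0.0911 circ [551.2 157.1] 16.1 mean [0.55  0.157 0.091] ray [0.5505 0.157  0.0895]
delta tool [0.0029 0.0012 0.0249]
```

View pics/wrist3.png

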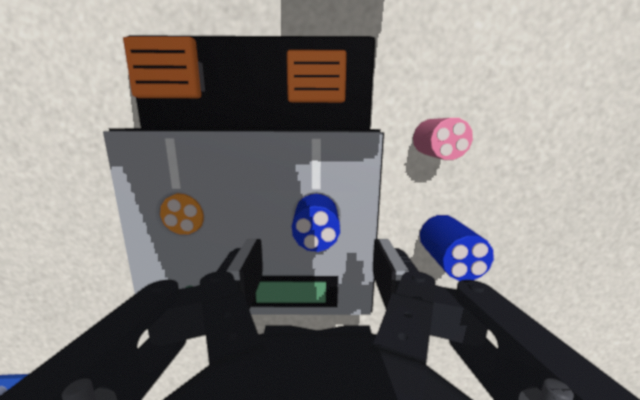

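The wrist view shows the blue insert at (317,225), midway between the open fingers at about 250 and 385. Its key is down at (317,75) and amber is flush at (182,214). Descending.

Request:
apply_moves([
  {"slide":[0.0025,-0.001,0.012],"angular":[0,0,0],"claw":-0.4},
  {"slide":[0,0,0.015],"angular":[0,0,0],"claw":-0.4},
  {"slide":[0,0,0.015],"angular":[0,0,0],"claw":-0.4},
  {"slide":[0,0,0.006],"angular":[0,0,0],"claw":-0.4},
  {"slide":[0,0,0],"angular":[0,0,0],"claw":-0.4},
])

```text
clock: 6.7
tool_pos: [0.5487, 0.1575, 0.0619]
eef_rot: [-0.026, 1.0, -0.0, -0.002]
ft_force: [-0.3, -0.0, 0.5]
opening: 0.0596
grasp_force: 0.0
```

Request:
apply_moves([
  {"slide":[0,0,0],"angular":[0,0,0],"claw":0.1},
  {"slide":[0,0,0],"angular":[0,0,0],"claw":0.2},
  {"slide":[0,0,0],"angular":[0,0,0],"claw":1},
  {"slide":[0,0,0],"angular":[0,0,0],"claw":1},
  {"slide":[0,0,0],"angular":[0,0,0],"claw":1},
], squeeze=30)

```text
clock: 7.2
tool_pos: [0.5509, 0.1578, 0.0651]
eef_rot: [-0.026, 1.0, 0.0, 0.001]
ft_force: [0.2, -0.9, 1.8]
opening: 0.0309
grasp_force: 29.9
```

Request:
apply_moves([
  {"slide":[0,0,0],"angular":[0,0,0],"claw":1},
  {"slide":[0,0,-0.006],"angular":[0,0,0],"claw":1},
  {"slide":[0,0,-0.012],"angular":[0,0,0],"claw":1},
  {"slide":[0,0,-0.015],"angular":[0,0,0],"claw":1},
  {"slide":[0,0,-0.02],"angular":[0,0,0],"claw":1},
], squeeze=40)

```text
clock: 7.7
tool_pos: [0.5492, 0.1576, 0.1179]
eef_rot: [-0.026, 1.0, -0.0, -0.001]
ft_force: [-0.2, -0.4, -1.2]
opening: 0.0309
grasp_force: 39.9
```

Request:
apply_moves([
  {"slide":[0,0,-0.02],"angular":[0,0,0],"claw":1},
  {"slide":[0,0,-0.015],"angular":[0,0,0],"claw":1},
  {"slide":[0,0,0],"angular":[0,0,0],"claw":1},
  {"slide":[0,0,0],"angular":[0,0,0],"claw":1},
  {"slide":[0,0,0],"angular":[0,0,0],"claw":1},
])

```text
clock: 8.2
tool_pos: [0.5493, 0.1576, 0.1511]
eef_rot: [-0.026, 1.0, -0.0, -0.001]
ft_force: [0.5, -0.1, -0.9]
opening: 0.0306
grasp_force: 39.9
```

Run:
```python
from h import *
s=telemetry.sense(); print(s["tool_pos"],s["opening"],s["ft_force"].round(2)); R=Ro.from_quat(s["eef_rot"]).as_matrix()
ps=[]
for n in ["side","wrist"]:
    p,D=vision.camera(n); k=cal(n,s); X=cloud(k,D); h=cv2.cvtColor(p,cv2.COLOR_BGR2HSV)
    near=(np.hypot(X[...,0]-s["tool_pos"][0],X[...,1]-s["tool_pos"][1])<.04)&(D>0)&(h[...,0]>110)&(h[...,0]<130)&(h[...,1]>120)
    Q=X[near]; print(n,len(Q),"z pct",np.percentile(Q[:,2],[1,5,50,95,99]).round(4) if len(Q) else "")
    ps.append(p[110:250,180:380] if n=="side" else p[150:350,180:460])
a,b=[cv2.resize(q,(400,280)) for q in ps]; cv2.imwrite("pics/lift.png",np.hstack([a,b]))
d=R.T@(np.array([.5695,-.306,0])-s["tool_pos"]); print("tray delta tool",d.round(4))
```

```text
[0.54930598 0.15759169 0.15109226] 0.030564474866741936 [ 0.45 -0.05 -0.93]
side 192 z pct [0.1347 0.1372 0.1597 0.3052 0.3268]
wrist 3320 z pct [0.1362 0.1417 0.1759 0.1775 0.1781]
tray delta tool [ 0.0032 -0.464   0.1512]
```

View pics/lift.png

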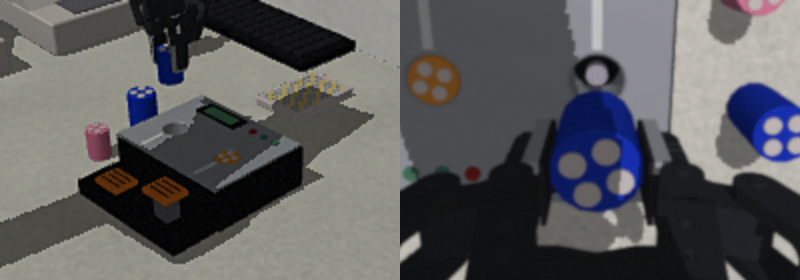

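The insert is held upright between the pads at right (597,160), with the well empty below it and amber still flush. The key has stayed down. Carrying it to the tray.

Request:
apply_moves([
  {"slide":[0,-0.02,0],"angular":[0,0,0],"claw":1},
  {"slide":[0,-0.035,0],"angular":[0,0,0],"claw":1},
  {"slide":[0.001,-0.045,0],"angular":[0,0,0],"claw":1},
  {"slide":[0.001,-0.045,0],"angular":[0,0,0],"claw":1},
  {"slide":[0.001,-0.045,0],"angular":[0,0,0],"claw":1},
])

```text
clock: 8.8
tool_pos: [0.5564, -0.0336, 0.1514]
eef_rot: [-0.026, 1.0, 0.0, -0.001]
ft_force: [0.9, -0.0, -0.7]
opening: 0.0307
grasp_force: 40.0
```

Request:
apply_moves([
  {"slide":[0,-0.045,0],"angular":[0,0,0],"claw":1},
  {"slide":[0,-0.045,0],"angular":[0,0,0],"claw":1},
  {"slide":[0,-0.045,0],"angular":[0,0,0],"claw":1},
  {"slide":[0,-0.045,0],"angular":[0,0,0],"claw":1},
  {"slide":[0,-0.045,0],"angular":[0,0,0],"claw":1},
])

```text
clock: 9.3
tool_pos: [0.5679, -0.2586, 0.1512]
eef_rot: [-0.025, 1.0, 0.001, -0.001]
ft_force: [1.1, -0.2, -1.2]
opening: 0.031
grasp_force: 40.0
```

Request:
apply_moves([
  {"slide":[0,-0.03,0],"angular":[0,0,0],"claw":1},
  {"slide":[0,-0.019,0],"angular":[0,0,0],"claw":1},
  {"slide":[0,0,0],"angular":[0,0,0],"claw":1},
  {"slide":[0,0,0],"angular":[0,0,0],"claw":1},
  {"slide":[0,0,0],"angular":[0,0,0],"claw":1},
])

```text
clock: 9.8
tool_pos: [0.571, -0.3042, 0.1519]
eef_rot: [-0.026, 1.0, 0.001, -0.0]
ft_force: [-0.3, 0.2, -0.3]
opening: 0.0308
grasp_force: 40.0
```

Run:
```python
from h import *
s=telemetry.sense(); print(s["tool_pos"],s["opening"],s["ft_force"].round(2),s["joint_pos"].round(2)); R=Ro.from_quat(s["eef_rot"]).as_matrix(); print(R.round(4))
d=R.T@(np.array([.5695,-.306,0.0235])-s["tool_pos"]); print("tray delta tool",d.round(4))
p,D=vision.camera("wrist"); cv2.imwrite("pics/w5.png",p)
X=cloud(cal("wrist",s),D); m=(D>0)&(X[...,2]<.03)&(np.hypot(X[...,0]-.57,X[...,1]+.306)<.05); print("floor z",np.median(X[m][:,2]),m.sum())
```

```text
[ 0.57097636 -0.30415233  0.15185725] 0.030830192969563804 [-0.29  0.19 -0.27] [-0.65  0.3   1.71  0.    1.13 -2.27]
[[-9.986e-01 -5.260e-02 -9.000e-04]
 [-5.260e-02  9.986e-01  1.200e-03]
 [ 8.000e-04  1.300e-03 -1.000e+00]]
tray delta tool [ 0.0015 -0.0019  0.1284]
floor z 0.0058679005477082005 6135
```

View pics/w5.png

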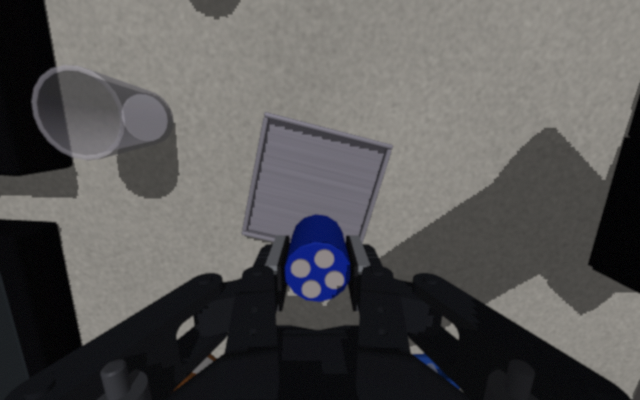

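The insert is held at (317,262). The tray, with corners (267,116), (391,147) and (244,233), sits under it as measured, with its floor at z ≈ 5 mm. Lowering.

Request:
apply_moves([
  {"slide":[0.0015,-0.002,0.035],"angular":[0,0,0],"claw":1},
  {"slide":[0,0,0.04],"angular":[0,0,0],"claw":1},
  {"slide":[0,0,0.035],"angular":[0,0,0],"claw":1},
  {"slide":[0,0,0.01],"angular":[0,0,0],"claw":1},
  {"slide":[0,0,0],"angular":[0,0,0],"claw":1},
])

```text
clock: 10.35
tool_pos: [0.5686, -0.3061, 0.0305]
eef_rot: [-0.026, 1.0, 0.001, -0.002]
ft_force: [-1.2, 0.0, -1.2]
opening: 0.0308
grasp_force: 40.0
```

Request:
apply_moves([
  {"slide":[0,0,0],"angular":[0,0,0],"claw":1},
  {"slide":[0,0,0],"angular":[0,0,0],"claw":1},
  {"slide":[0,0,0.003],"angular":[0,0,0],"claw":1},
  {"slide":[0,0,0],"angular":[0,0,0],"claw":1},
  {"slide":[0,0,0],"angular":[0,0,0],"claw":1},
])

```text
clock: 10.85
tool_pos: [0.5697, -0.3081, 0.0298]
eef_rot: [-0.026, 1.0, -0.0, 0.0]
ft_force: [-0.2, -0.3, -0.9]
opening: 0.0308
grasp_force: 40.0
```

Request:
apply_moves([
  {"slide":[0,0,0.003],"angular":[0,0,0],"claw":1},
  {"slide":[0,0,0.002],"angular":[0,0,0],"claw":1},
  {"slide":[0,0,0],"angular":[0,0,0],"claw":1},
  {"slide":[0,0,0],"angular":[0,0,0],"claw":1},
])

```text
clock: 11.25
tool_pos: [0.5695, -0.3078, 0.024]
eef_rot: [-0.026, 1.0, 0.0, -0.0]
ft_force: [0.0, 0.9, -0.8]
opening: 0.0307
grasp_force: 40.0
```

Request:
apply_moves([
  {"slide":[0,0,0.001],"angular":[0,0,0],"claw":1},
  {"slide":[0,0,0],"angular":[0,0,0],"claw":1},
])

```text
clock: 11.45
tool_pos: [0.5696, -0.308, 0.0233]
eef_rot: [-0.026, 1.0, -0.0, -0.0]
ft_force: [-0.5, 0.6, -0.9]
opening: 0.0304
grasp_force: 40.0
```

Request:
apply_moves([
  {"slide":[0,0,0.001],"angular":[0,0,0],"claw":1},
  {"slide":[0,0,0],"angular":[0,0,0],"claw":1},
])

```text
clock: 11.65
tool_pos: [0.5698, -0.308, 0.0232]
eef_rot: [-0.026, 1.0, 0.0, -0.0]
ft_force: [-1.6, 2.4, 4.8]
opening: 0.0308
grasp_force: 40.6
```

Request:
apply_moves([
  {"slide":[0,0,0.0007],"angular":[0,0,0],"claw":1},
  {"slide":[0,0,0],"angular":[0,0,0],"claw":1},
])

```text
clock: 11.85
tool_pos: [0.5698, -0.308, 0.0232]
eef_rot: [-0.026, 1.0, 0.0, -0.0]
ft_force: [-3.3, 2.1, 6.8]
opening: 0.0306
grasp_force: 40.9
```

The insert is on the tray floor. Releasing.

Request:
apply_moves([
  {"slide":[0,0,-0.0015],"angular":[0,0,0],"claw":1},
  {"slide":[0,0,0],"angular":[0,0,0],"claw":0.2},
  {"slide":[0,0,0],"angular":[0,0,0],"claw":0},
  {"slide":[0,0,0],"angular":[0,0,0],"claw":-0.3},
  {"slide":[0,0,0],"angular":[0,0,0],"claw":-0.3},
])

```text
clock: 12.35
tool_pos: [0.5696, -0.3079, 0.0229]
eef_rot: [-0.026, 1.0, 0.0, -0.0]
ft_force: [0.0, -1.5, 0.9]
opening: 0.0552
grasp_force: 0.0
```

Request:
apply_moves([
  {"slide":[0,0,0],"angular":[0,0,0],"claw":-0.3},
  {"slide":[0,0,-0.01],"angular":[0,0,0],"claw":-0.3},
  {"slide":[0,0,-0.03],"angular":[0,0,0],"claw":-0.3},
  {"slide":[0,0,-0.045],"angular":[0,0,0],"claw":-0.3},
  {"slide":[0,0,-0.045],"angular":[0,0,0],"claw":-0.3},
])

```text
clock: 12.85
tool_pos: [0.5692, -0.3076, 0.1545]
eef_rot: [-0.026, 1.0, 0.0, -0.0]
ft_force: [1.5, -0.6, 0.1]
opening: 0.0555
grasp_force: 0.0
```

Request:
apply_moves([
  {"slide":[0,0,-0.03],"angular":[0,0,0],"claw":-0.3},
  {"slide":[0,0,0],"angular":[0,0,0],"claw":-0.3},
  {"slide":[0,0,0],"angular":[0,0,0],"claw":-0.3},
])

```text
clock: 13.15
tool_pos: [0.57, -0.3082, 0.1848]
eef_rot: [-0.026, 1.0, -0.001, 0.001]
ft_force: [-0.9, 0.0, 0.6]
opening: 0.0555
grasp_force: 0.0
```

Run:
```python
from h import *
s=telemetry.sense(); print(s["tool_pos"],s["opening"],s["ft_force"].round(2))
p,D=vision.camera("side"); X=cloud(cal("side"),D); cv2.imwrite("pics/end.png",np.hstack([cv2.resize(p[110:310,180:380],(400,400)),cv2.resize(p[200:340,350:490],(400,400))]))
h=cv2.cvtColor(p,cv2.COLOR_BGR2HSV); m=(np.hypot(X[...,0]-.57,X[...,1]+.308)<.03)&(X[...,2]<.08)&(X[...,2]>.02); Q=X[m]; print(len(Q),Q[:,2].max())
t=Q[Q[:,2]>.044]; c,r=cv2.minEnclosingCircle(t[:,:2].astype(np.float32)*1000); print(c,r,t[:,2].std())
```

```text
[ 0.57001885 -0.30822579  0.1848479 ] 0.05548598415471446 [-0.95  0.03  0.63]
293 0.05156351185669245
(568.7091674804688, -308.2325134277344) 16.73649787902832 0.0015077746603240703
```

View pics/end.png

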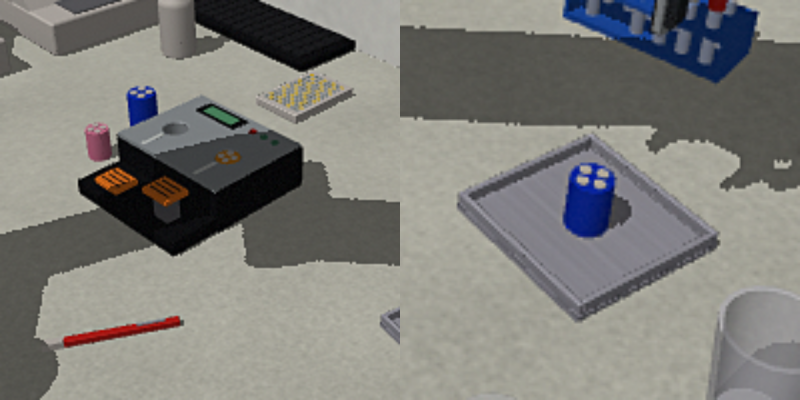

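The picture shows the blue insert upright in the tray at right (590,200). Amber is flush in its well at left (228,157), the key is down, and the gripper is clear.

```bash
python3 -c "from bench import job_done; print(job_done())"
```

```text
the job is handed in; nothing more can be done
None
```

The blue insert stands upright in the steel cooling tray, the amber insert is still fully down in its well, and the job was handed in at about 13 s of the 48 s allowed.

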